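# Hook a wet-panel tray out from under the cabinet's ledge

### The job

Take the pull hook from the green mat, reach it in under the ledge of the drying cabinet, catch the pull eye of the upper tray from below and draw the tray gently out to its stop, so that the wet painting on it can be got at. The eye swivels, is stiff with dried paint and may point well to either side, so find it by light touch and do not force it; touch the cabinet and its trays only with the hook, never touch the painting, and leave the lower tray in. Then unhook and lay the hook gently back on the green mat, with everything else left where it stands.

Things in the scene. Friction and masses are not known exactly. Their poses are not given: they have to be found in the camera images.
- cabinet: plywood drying cabinet, case 260 deep (x) x 300 wide (y). Origin: centre of the case's underside, on the bench; x from front to back, z up. Case front at x = -130; grey top board, z = 112 to 127, overhangs it as a ledge to x = -205 (12 mm wide, 22 mm deep brackets under it at y = +-144; else only the two eyes stand under the ledge). Trays slide out along -x.
- tray_top (a joint): upper tray's travel in m: 0 fully in, 0.15 out against its firm stop; starts nearly in. Sliding friction about 4 N; it stays where it is left. Its board's upper face is 72 mm above the bench, its front strip 63 to 85 mm.
- tray_low (a joint): lower tray's travel in m, 0 fully in; to stay in. It has the same eye, 34 mm above the bench, pointing straight out.
- tray_top_pin (a point): upright pin of the upper tray's eye, 78 mm above the bench, moves with the tray. From it a 6 mm brass shank leads to a flat-lying ring at the same height: 5 mm wire, hole 18, outside 28, its centre 34 from the pin. The eye points up to 0.8 rad to either side of the cabinet's -x (not measured). Stiff: swivels only above about 25 N at the ring, so light touch or the tray's pull leaves it.
- hook_grip (a point): the pull hook, 110 g, at its balance point half-way up its wooden handle (x = -110 to +30 mm from here, 22 wide, 32 high). From the handle a straight 6 mm steel shaft runs along x at this height to x = 190, there turning straight up. x points to the nose, z up. It lies nose up on the mat, this point 19 mm above the bench.
- hook_nose (a point): top end of the hook's upturned 6 mm nose: 190 mm ahead of hook_grip and 20 mm above the shaft's axis.
- hook: the same pull hook; origin under hook_grip at the underside of the handle (16 mm below it), same axes.
- painting: wet painting on a wooden panel 150 x 180 x 12 mm, lying loose on the upper tray; origin: centre of its underside, 72 mm above the bench.
- mat: green cutting mat 340 (x) x 150 (y) x 3 mm lying on the bench; origin: centre of its underside.
- brush_jar: grey jar of brushes standing on the cabinet's top board, radius 36 mm, jar 90 mm high, 170 mm with brushes; origin: centre of its underside
- medium_bottle: amber bottle standing on the cabinet's top board, radius 26 mm, 110 mm high; origin: centre of its underside
- tape_roll: yellow roll of masking tape lying flat, 90 mm across, 24 mm high; origin: centre of its underside
- tube_blue: paint tube with blue band, about 95 x 30 x 22 mm, lying; origin: middle of its underside
- tube_red: paint tube with red band, about 95 x 30 x 22 mm, lying; origin: middle of its underside
- rinse_cup: white rinse cup, radius 35 mm, 85 mm high; origin: centre of its underside
- palette_knife: palette knife lying on the bench, 190 mm long along its x; origin: its middle, on the bench

How it is judged:
On the way, in this order (a step that is already met when the one before it is completed fails the run):
1. the hook is picked up off the mat (height (world z) of hook_grip above 0.035 m), for 0.2 s.
2. the upper tray is drawn out to its stop (value of joint tray_top above 0.142 m), for 0.2 s.
At the end, for the whole second after the job is handed in: The upper tray is out against its stop (within 8 mm), the lower tray still in (within 8 mm), the painting flat on the upper tray, and the hook lying at rest with its balance point over the mat (value of joint tray_top above 0.142 m and value of joint tray_low below 0.008 m and angle between painting's own z axis and vertical below 0.06 rad and height (world z) of painting above 0.068 m and x of hook_grip in the frame of mat between -0.17 and 0.17 m and y of hook_grip in the frame of mat between -0.075 and 0.075 m and height (world z) of hook_grip below 0.026 m and linear speed of hook below 0.02 m/s and velocity of joint tray_top below 0.01 m/s); the robot touches nothing.
It fails at once if the hook presses or jerks on the cabinet, a tray or an eye with more than 20 N (contact force between hook and cabinet above 20 N).
It fails at once if the gripper or arm touches the cabinet or its trays (contact force between any of the fingers, the arm and cabinet above 1 N).
It fails at once if the wet painting is touched by the hook or the robot (contact force between any of hook, the fingers, the arm and painting above 0.3 N).
It fails at once if the upper tray is jerked (faster than 0.3 m/s) or the hook is dropped (faster than 0.6 m/s close above the bench) (velocity of joint tray_top above 0.3 m/s or (height (world z) of hook_grip below 0.045 m and linear speed of hook above 0.6 m/s)).
It fails at once if another thing is shifted by more than 30 mm or tipped (distance of any of brush_jar, medium_bottle, tape_roll, tube_blue, tube_red, rinse_cup, palette_knife from where it was at the start of the episode above 0.03 m or angle between any of brush_jar, medium_bottle, rinse_cup's own z axis and vertical above 0.5 rad).
It also fails if it takes over 64 s, if anything falls off the work surface, if the arm or the gripper's body presses on something with over 40 N, if the wrist force passes 120 N, or if a joint passes its speed limit or range.

### The arm

A 6-joint arm with a two-finger parallel gripper is mounted at the origin on the work surface. World frame = base frame: x ahead of the robot, y to its left, z up, the work surface at z = 0. Lengths are in m, angles in rad, forces in N, time in s.
With the tool pointing down it reaches from about 0.3 to 0.875 m from the base axis. Payload 6.4 kg.
Tool frame: the origin (TCP) lies on the centre line of the jaws, within the pads' length; the fingertips stand 8 mm ahead of it and the grasp point (between the pads) lies 11 mm behind it; z points along the fingers, y is the direction in which the jaws open and shut (so a half turn about z gives the same grasp; the last joint's range is limited). The gripper opens to 88 mm and grips with 3 to 60 N. Pads are 18 mm wide; open, the fingers measure 123 mm over their backs; the gripper's body (75 mm by 187 mm) begins 45 mm behind the grasp point.
Start: joints at [-0.206, 0.181, 1.607, -0, 1.354, -0.206], TCP at [0.575, 0, 0.247] pointing down, gripper open.
Joint ranges: [-2.99, 2.99], [-0.89, 2.07], [0.3, 2.58], [-1.14, 4.28], [0, 2.63], [-3.12, 3.12]. Speed limits (rad/s): [2.57, 2.57, 3.01, 3.14, 3.14, 3.14].

### API

Orientations are given as [roll, pitch, yaw] about the fixed x, y, z axes, in that order (R = Rz(yaw) Ry(pitch) Rx(roll)).
In Python, from cell import robot, get_image, ticket gives the robot as it stands.
- The arm moves only by the shell command python3 -m jog 'ROWS' [OPENING] [FORCE]. ROWS is a JSON object of lists of equal length, an entry for each row: "slide": the shift along the tool's x, y, z in m, a list of three; "twist": the turn about the tool's z in degrees. A call has 1 to 5 rows; each row is the pose to reach, as a shift and turn from the pose commanded when the call began, along the tool's axes at that moment; what a row does not reach only later rows make up. A row lasts 1/12 s, in which the tool goes at most 41.7 mm and 7.16 degrees, less where a joint would pass 70% of its speed; a pose out of reach is approached as far as the arm can. A call with a gripper value outside its range is refused whole. OPENING is the opening, from 0 (shut) to 1 (fully open), set as the call begins (- or left out, the last holds). The fingers move at their own pace and stop on an object; FORCE is the grip in N (left out, the last holds). Time passes only in rows, so rows that repeat a pose let the fingers close. It gives the time, the measured TCP pose, the force and the opening at its end, in the units of the state.
- robot.get_obs(): the state, without advancing time (a new reading comes with each control period).
- get_image(name): name is "scene" or "side" or "wrist"; returns a dict with "pixels" (384x512x3 uint8, red, green, blue), "fx", "fy", "cx", "cy" (pixels), "T" (4x4, takes a point from camera to world coordinates). Camera axes: x right, y down, z forward; pixel columns grow to the right and rows downward; lengths in m; the calibration is good to about 2 mm. A picture is of the moment at which its call begins. There is no depth.
- ticket.finish_job(): hands the job in, once; it reports no verdict.
The state is a dict: "t": time; "joint_pos": joint angles; "qvel": joint speeds; "effort": joint torques, N m; "ee_pos": TCP position; "ee_rot": TCP orientation; "contact_force": force on the tool from outside, world axes, zero at the start; "ft_torque": the same for the moment, N m; "width": finger opening in m.
Only numpy, scipy, OpenCV 4.12 (cv2) and the standard library are available. Lean on these libraries where they do the work, as an engineer would, in place of code of your own. Each camera call takes 0.05 s, during which the arm holds its last target.

## Working session

There is one attempt and no reset: what is moved stays moved. The work goes in short steps, Python scripts to look and compute and a shell command to move; the robot and the scene stay as the last step left them, time stands still between calls to the robot, and variables do not carry over. Pictures are saved under pics/ and viewed, and the job is handed in when it is done.

```bash
ls; mkdir -p pics
python3 - <<'E'
from cell import robot,get_image
import cv2,numpy as np
o=robot.get_obs();print(o)
for n in ["scene","side","wrist"]:
    d=get_image(n);cv2.imwrite(f"pics/{n}0.png",d["pixels"][:,:,::-1]);print(n,d["fx"],d["fy"],d["cx"],d["cy"],np.round(d["T"],3).tolist())
E
```

```text
pics
{'t': 0.0, 'joint_pos': array([-2.06318203e-01,  1.81544923e-01,  1.60799337e+00, -8.88565464e-06,
        1.35381281e+00, -2.06309324e-01]), 'qvel': array([ 0.00034795, -0.00155024, -0.00082733, -0.0013024 , -0.00085084,
        0.00139711]), 'effort': array([-5.85923790e-04, -4.33866942e+01, -3.41848969e+01,  7.00952648e-02,
        3.87157314e-02, -1.54040990e-04]), 'ee_pos': array([5.74476465e-01, 1.13922458e-04, 2.45815026e-01]), 'ee_rot': array([-3.13986971e+00, -3.51727447e-04,  1.57078907e+00]), 'contact_force': array([-0.11826004, -0.42960021,  0.32276359]), 'ft_torque': array([ 0.02372159,  0.00156983, -0.00554705]), 'width': 0.08834539949792249}
scene 408.60358482229424 408.60358482229424 253.29459035268235 194.51110700158176 [[-0.871, 0.361, -0.334, 0.984], [0.492, 0.647, -0.583, 0.759], [0.005, -0.672, -0.741, 1.021], [0.0, 0.0, 0.0, 1.0]]
side 355.40988823027214 355.40988823027214 251.69350754849177 187.36729156387867 [[0.895, -0.242, 0.374, 0.196], [-0.445, -0.524, 0.726, -0.676], [0.02, -0.817, -0.577, 0.679], [0.0, 0.0, 0.0, 1.0]]
wrist 317.1029762561431 317.1029762561431 258.6877010537143 189.6796341028 [[1.0, 0.001, -0.001, 0.575], [0.001, -0.963, -0.27, 0.07], [-0.001, 0.27, -0.963, 0.384], [0.0, 0.0, 0.0, 1.0]]
```

View pics/scene0.png

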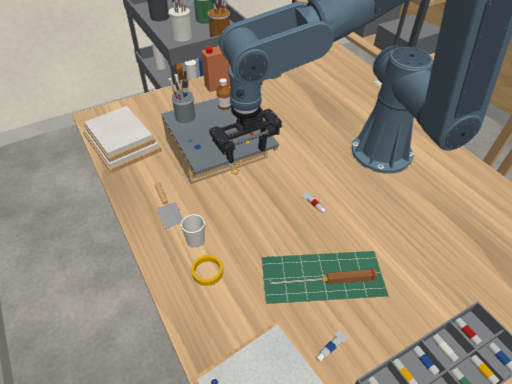

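View pics/side0.png

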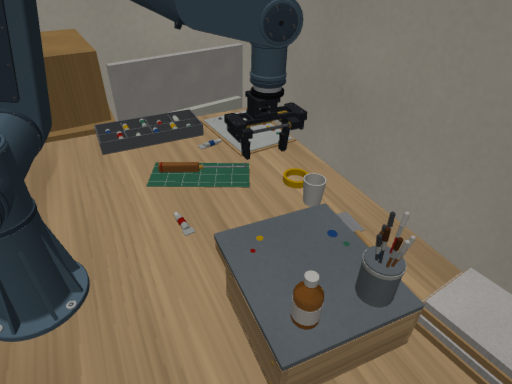

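View pics/wrist0.png

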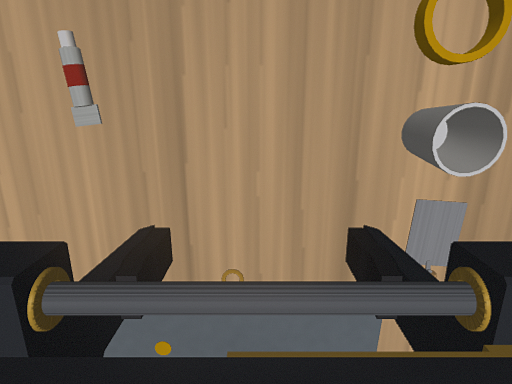

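```bash
cat > h.py <<'E'
import numpy as np,cv2
from cell import robot,get_image
def ray(d,u,v,z):
    T=np.array(d["T"]);r=T[:3,:3]@np.array([(u-d["cx"])/d["fx"],(v-d["cy"])/d["fy"],1]);o=T[:3,3]
    return o+r*(z-o[2])/r[2]
def proj(d,p):
    T=np.linalg.inv(np.array(d["T"]));c=T[:3,:3]@np.array(p)+T[:3,3]
    return np.array([c[0]/c[2]*d["fx"]+d["cx"],c[1]/c[2]*d["fy"]+d["cy"]])
def crop(d,name,u0,v0,u1,v1,s):
    im=np.ascontiguousarray(d["pixels"][v0:v1,u0:u1,::-1]);im=cv2.resize(im,None,fx=s,fy=s,interpolation=cv2.INTER_CUBIC)
    for u in range((u0+9)//10*10,u1,10):
        x=(u-u0)*s; cv2.line(im,(x,0),(x,6 if u%50 else 14),(0,0,255),1)
        if u%20==0: cv2.putText(im,str(u),(x,24),0,.35,(0,0,255),1)
    for v in range((v0+9)//10*10,v1,10):
        y=(v-v0)*s; cv2.line(im,(0,y),(6,y),(0,0,255),1)
        if v%20==0: cv2.putText(im,str(v),(8,y+4),0,.35,(0,0,255),1)
    cv2.imwrite("pics/"+name+".png",im)
E
python3 - <<'E'
from h import *
d=get_image("scene");crop(d,"s1",150,60,290,190,5);crop(d,"s2",255,240,395,310,5)
d=get_image("side");crop(d,"d1",205,190,425,384,3);crop(d,"d2",140,150,260,200,6)
E
```

```text
(no output)
```

View pics/s1.png

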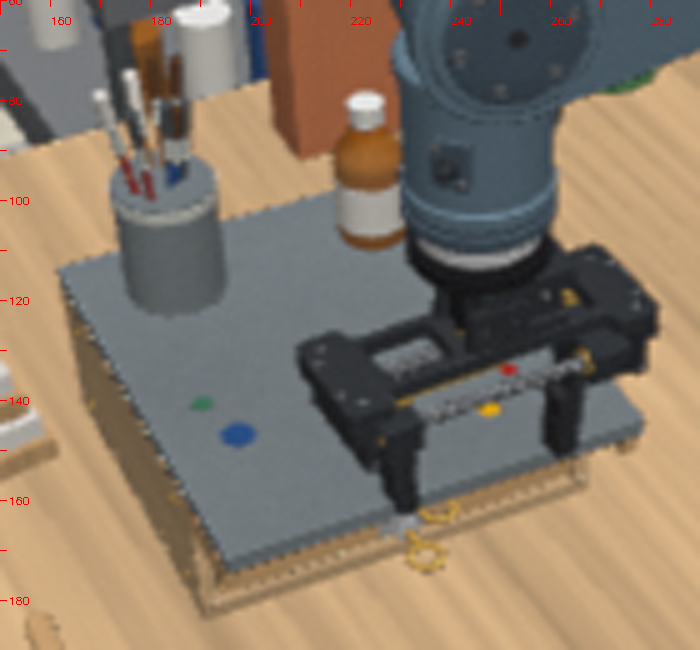

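View pics/s2.png

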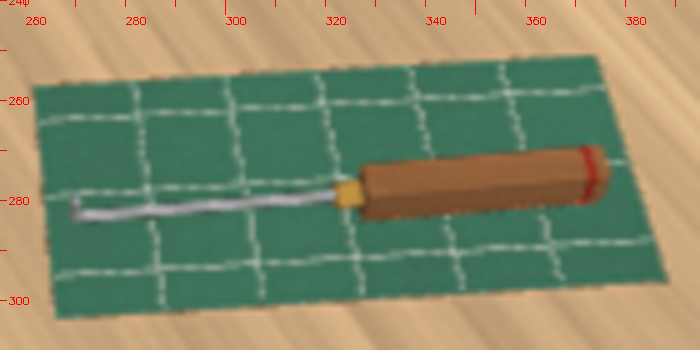

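View pics/d1.png

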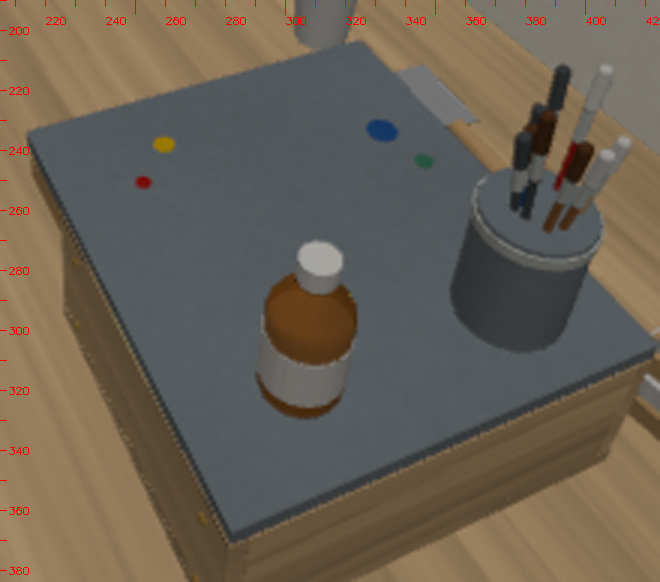

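View pics/d2.png

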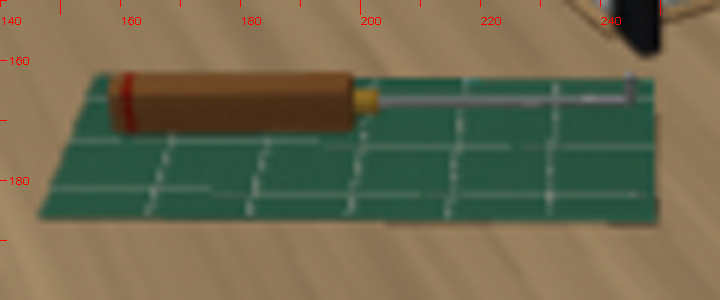

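Run:
```python
from h import *
s=get_image("scene");d=get_image("side")
np.set_printoptions(precision=4,suppress=True)
# board corners z .127
print("board side:",[ray(d,u,v,.127) for u,v in[(214.5,233),(325,203.5),(423,303.5),(281,370)]])
print("board scene:",[ray(s,u,v,.127) for u,v in[(196,173),(162,114),(278.5,145)]])
print("eyes", ray(s,236,162,.078),ray(s,233.3,170.6,.034))
print("mat scene",[ray(s,u,v,.003) for u,v in[(261.5,257.5),(374,251.5),(388,296.5),(266,303.5)]])
print("mat side",[ray(d,u,v,.003) for u,v in[(154,162.5),(248,163),(248.5,186.5),(144.5,186.5)]])
print("hook: nose top side",ray(d,243.7,162.5,.039),"base",ray(d,243.7,166.8,.019),"shaftstart",ray(d,203.5,167,.019),"butt",ray(d,159,167,.019))
print("hook scene: nose top",ray(s,270,280,.039),"base",ray(s,271,283,.019),"shaftstart",ray(s,321.5,279,.019))
```

```text
board side: [array([ 0.3972, -0.1065,  0.127 ]), array([ 0.6917, -0.1233,  0.127 ]), array([ 0.6767, -0.4506,  0.127 ]), array([ 0.3754, -0.4427,  0.127 ])]
board scene: [array([ 0.6926, -0.1087,  0.127 ]), array([ 0.6761, -0.4431,  0.127 ]), array([ 0.3997, -0.0962,  0.127 ])]
eyes [ 0.538  -0.1389  0.078 ] [ 0.5454 -0.1473  0.034 ]
mat scene [array([0.6282, 0.1888, 0.003 ]), array([0.3238, 0.3349, 0.003 ]), array([0.3887, 0.4684, 0.003 ]), array([0.6918, 0.3223, 0.003 ])]
mat side [array([0.3825, 0.4631, 0.003 ]), array([0.6907, 0.3186, 0.003 ]), array([0.6269, 0.1838, 0.003 ]), array([0.3178, 0.3266, 0.003 ])]
hook: nose top side [0.6522 0.2748 0.039 ] base [0.6541 0.2783 0.019 ] shaftstart [0.5262 0.3354 0.019 ] butt [0.3864 0.3993 0.019 ]
hook scene: nose top [0.6571 0.2832 0.039 ] base [0.6529 0.2829 0.019 ] shaftstart [0.5234 0.341  0.019 ]
```

```bash
python3 -m jog '{"slide":[[-0.008,-0.015,0.035],[-0.015,-0.03,0.07],[-0.015,-0.03,0.07],[-0.015,-0.03,0.07]],"twist":[0,0,0,0]}'
python3 - <<'E'
from h import *
w=get_image("wrist");crop(w,"w1",150,180,350,370,4);print(np.round(w["T"],4).tolist())
E
```

```text
t: 0.68
ee_pos: [0.5435, -0.0147, 0.1754]
ee_rot: [-3.137, -0.001, 1.57]
contact_force: [-0.3, 0.4, 1.3]
width: 0.0882
[[1.0, 0.0009, -0.0041, 0.544], [-0.0002, -0.963, -0.2695, 0.0554], [-0.0042, 0.2695, -0.963, 0.3138], [0.0, 0.0, 0.0, 1.0]]
```

View pics/w1.png

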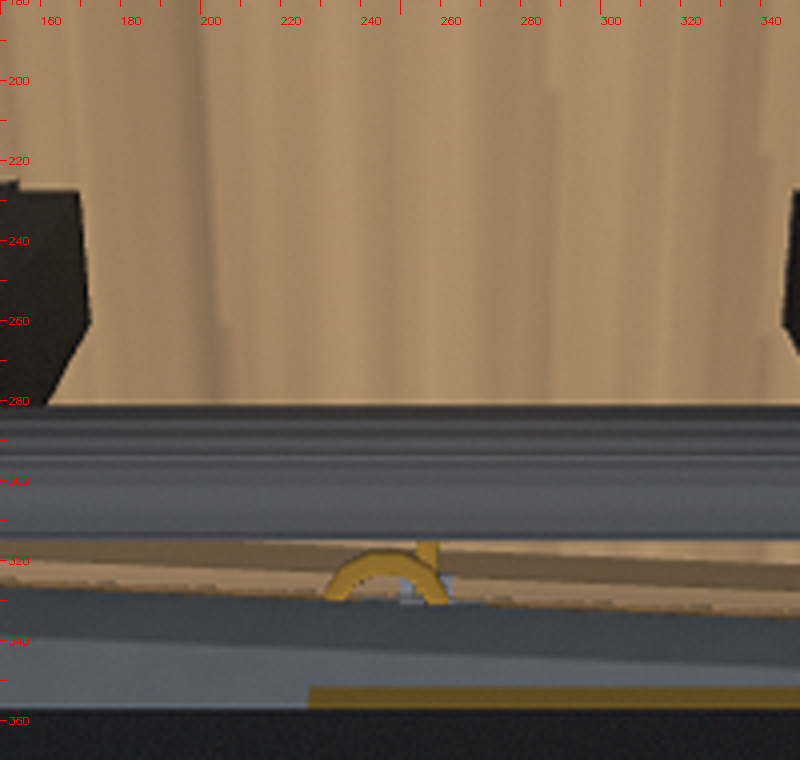

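Run:
```python
from h import *
from scipy.optimize import least_squares
np.set_printoptions(precision=4,suppress=True)
w=get_image("wrist")
P=[ray(w,u,v,.078)[:2] for u,v in [(231.5,329.5),(235,323),(241,318.3),(246.5,317),(252,318),(258,322.5),(261.3,330)]]
Q=[ray(w,u,v,.078)[:2] for u,v in [(237,329.5),(241,324.5),(247,322.5),(252.5,325.5),(255.5,329.5)]]
print(np.array(P));
r=least_squares(lambda c:[np.hypot(*(p-c))-.014 for p in P]+[np.hypot(*(p-c))-.009 for p in Q],[.54,-.14]);print(r.x,r.fun)
print("low shank",ray(w,256.7,316,.034),ray(w,257,323,.034))
print("ledge bottom edge z.112",[ray(w,u,v,.112) for u,v in[(150,326.5),(350,334.5)]])
print("ledge top edge .127",[ray(w,u,v,.127) for u,v in[(150,339.5),(350,347.5)]])
print("grey",ray(w,250,324,.078),ray(w,262,324,.078))
```

```text
[[ 0.5216 -0.1409]
 [ 0.5248 -0.1341]
 [ 0.5302 -0.1293]
 [ 0.5351 -0.1279]
 [ 0.5399 -0.129 ]
 [ 0.5452 -0.1336]
 [ 0.5481 -0.1415]]
[ 0.5349 -0.1428] [-0.0006 -0.0008  0.0003  0.0009  0.0007 -0.0002 -0.0007 -0.0004 -0.0005
  0.0002 -0.0009 -0.0007]
low shank [ 0.5438 -0.1606  0.034 ] [ 0.5441 -0.1691  0.034 ]
ledge bottom edge z.112 [array([ 0.4631, -0.1102,  0.112 ]), array([ 0.6158, -0.1175,  0.112 ])]
ledge top edge .127 [array([ 0.4682, -0.109 ,  0.127 ]), array([ 0.6115, -0.116 ,  0.127 ])]
grey [ 0.5381 -0.1352  0.078 ] [ 0.5487 -0.1352  0.078 ]
```

```bash
python3 -m jog '{"slide":[[0.037,-0.006,0],[0.074,-0.012,0],[0.111,-0.018,0],[0.148,-0.024,0],[0.187,-0.032,0]],"twist":[-6.5,-13,-19.5,-26,-33]}'; python3 -m jog '{"slide":[[0.035,0.015,0],[0.07,0.03,0],[0.105,0.045,0],[0.14,0.06,0],[0.173,0.075,0]],"twist":[-6.5,-13,-19.5,-26,-33]}'
python3 -m jog '{"slide":[[0,0,0.03],[0,0,0.05],[0,0,0.05]],"twist":[0,0,0]}'
 python3 - <<'E'
from h import *
o=robot.get_obs();print(o["ee_pos"],o["ee_rot"],o["joint_pos"])
w=get_image("wrist");crop(w,"w2",0,0,512,384,1);cv2.imwrite("pics/w2.png",w["pixels"][:,:,::-1]);print(np.round(w["T"],4).tolist())
E
```

```text
t: 1.2
ee_pos: [0.5154, 0.1741, 0.1801]
ee_rot: [3.136, 0.003, 2.152]
contact_force: [0.3, 0.2, 0.3]
width: 0.0881
t: 1.62
ee_pos: [0.483, 0.3617, 0.1802]
ee_rot: [3.137, 0.004, 2.729]
contact_force: [0.3, 0.2, 0.7]
width: 0.0881
t: 1.87
ee_pos: [0.4806, 0.3591, 0.125]
ee_rot: [-3.14, -0.002, 2.725]
contact_force: [-1.0, -0.9, -0.1]
width: 0.0878
[0.48064144 0.3591252  0.12502871] [-3.13961804e+00 -1.79366580e-03  2.72487208e+00] [ 4.44034913e-01  3.68997491e-01  1.63505753e+00  8.03522043e-05
  1.14020428e+00 -7.10076252e-01]
[[0.4041, 0.8812, 0.2452, 0.4173], [0.9147, -0.3887, -0.1105, 0.3882], [-0.0021, 0.269, -0.9631, 0.2635], [0.0, 0.0, 0.0, 1.0]]
```

View pics/w2.png

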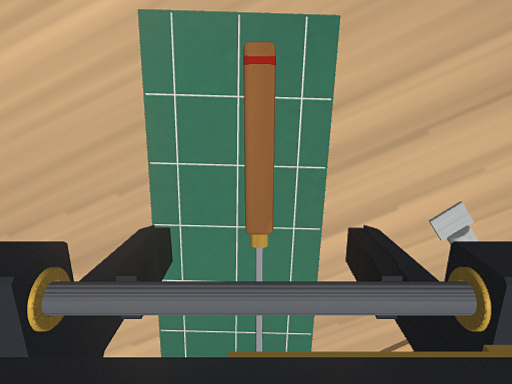

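Run:
```python
from h import *
np.set_printoptions(precision=4,suppress=True)
w=get_image("wrist")
a=ray(w,259.5,42,.035);b=ray(w,259,235,.030);c=ray(w,259,270,.019);f=ray(w,259.3,345,.019)
print(a,b,c,f)
for p,q in((a,b),(c,f)): print(np.degrees(np.arctan2(q[1]-p[1],q[0]-p[0])),np.hypot(*(q-p)[:2]))
dirn=(f-a)[:2];dirn/=np.hypot(*dirn);print(dirn,"grip from butt",a[:2]+.11*dirn,"from front",b[:2]-.03*dirn)
```

```text
[0.3837 0.4036 0.035 ] [0.513 0.346 0.03 ] [0.5475 0.3307 0.019 ] [0.6193 0.2992 0.019 ]
-24.01236893582778 0.1414623683471171
-23.672796346916854 0.07838754497891988
[ 0.9143 -0.405 ] grip from butt [0.4843 0.359 ] from front [0.4855 0.3581]
```

```bash
python3 -m jog '{"slide":[[-0.002,0,0.035],[-0.004,0.001,0.07],[-0.004,0.001,0.09],[-0.004,0.001,0.1],[-0.004,0.001,0.1]],"twist":[0,0,0,0,0]}'
```

```text
t: 2.38
ee_pos: [0.4861, 0.3569, 0.0265]
ee_rot: [-3.141, -0.001, 2.722]
contact_force: [-0.4, -0.3, -0.3]
width: 0.0882
```

```bash
python3 -m jog '{"slide":[[0,0,0.005],[0.001,0.001,0.009],[0.001,0.001,0.009]],"twist":[0,0,0]}'; python3 -m jog '{"slide":[[0,0,0],[0,0,0],[0,0,0],[0,0,0],[0,0,0]],"twist":[0,0,0,0,0]}' 0 35;python3 -m jog '{"slide":[[0,0,0],[0,0,0],[0,0,0],[0,0,0],[0,0,0]],"twist":[0,0,0,0,0]}'
```

```text
t: 2.63
ee_pos: [0.4862, 0.3591, 0.019]
ee_rot: [3.14, 0.001, 2.723]
contact_force: [-0.2, 0.5, -0.4]
width: 0.0883
t: 3.05
ee_pos: [0.4854, 0.3586, 0.018]
ee_rot: [3.141, 0.0, 2.723]
contact_force: [1.1, 0.9, 0.1]
width: 0.0568
t: 3.47
ee_pos: [0.4852, 0.3585, 0.0177]
ee_rot: [-3.141, -0.0, 2.723]
contact_force: [0.2, 0.2, 0.2]
width: 0.0237
```

```bash
python3 -m jog '{"slide":[[0,0,0],[0,0,0],[0,0,-0.015],[0,0,-0.035],[0,0,-0.06]],"twist":[0,0,0,0,0]}'; python3 -m jog '{"slide":[[0,0,-0.02],[0,0,-0.02],[0,0,-0.02]],"twist":[0,0,0]}'
 python3 - <<'E'
from h import *
s=get_image("scene");cv2.imwrite("pics/s3.png",s["pixels"][:,:,::-1])
w=get_image("wrist");cv2.imwrite("pics/w3.png",w["pixels"][:,:,::-1])
for n,(u,v) in dict(cup=(194,235),tape=(207,270),red=(314,203)).items(): print(n,ray(s,u,v,.01))
E
```

```text
t: 3.88
ee_pos: [0.4838, 0.3578, 0.0765]
ee_rot: [-3.138, -0.003, 2.723]
contact_force: [0.1, -0.0, -0.5]
width: 0.0221
t: 4.13
ee_pos: [0.486, 0.3589, 0.0986]
ee_rot: [3.14, 0.002, 2.723]
contact_force: [0.1, 0.5, -1.9]
width: 0.0214
cup [0.76988126 0.0212831  0.01      ]
tape [0.78787645 0.15319799 0.01      ]
red [0.37365531 0.09393426 0.01      ]
```

View pics/s3.png

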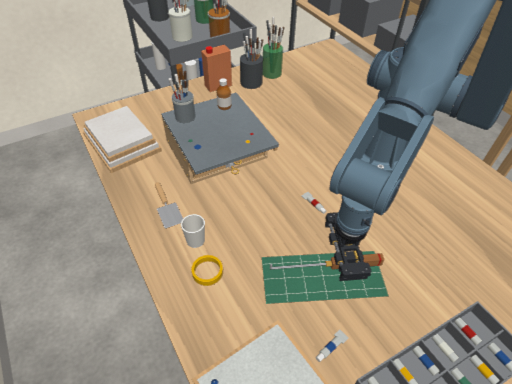

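View pics/w3.png

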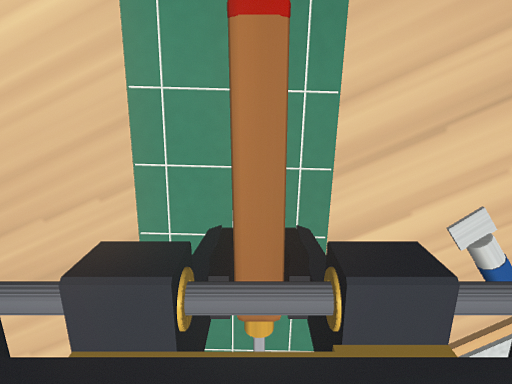

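```bash
python3 -m jog '{"slide":[[-0.0155,-0.0196,0],[-0.031,-0.039,0],[-0.0465,-0.059,0],[-0.062,-0.078,0],[-0.0775,-0.098,0]],"twist":[6.9,13.8,20.7,27.6,34.5]}'; python3 -m jog '{"slide":[[-0.024,-0.007,0],[-0.048,-0.0145,0],[-0.072,-0.022,0],[-0.096,-0.029,0],[-0.119,-0.037,0]],"twist":[6.9,13.8,20.7,27.6,34.5]}';python3 -m jog '{"slide":[[0,0,0],[0,0,0]],"twist":[0,0]}'
 python3 - <<'E'
from h import *
o=robot.get_obs();print(o["ee_pos"],o["ee_rot"])
s=get_image("scene");crop(s,"s4",180,120,320,240,5)
s=get_image("side");crop(s,"d4",180,80,380,250,4)
w=get_image("wrist");cv2.imwrite("pics/w4.png",w["pixels"][:,:,::-1])
E
```

```text
t: 4.65
ee_pos: [0.515, 0.2362, 0.0956]
ee_rot: [-3.138, -0.001, 2.115]
contact_force: [0.6, -0.5, -0.4]
width: 0.0216
t: 5.07
ee_pos: [0.5458, 0.1154, 0.0957]
ee_rot: [-3.138, 0.0, 1.512]
contact_force: [0.1, -0.7, -0.8]
width: 0.0216
t: 5.23
ee_pos: [0.5459, 0.1156, 0.096]
ee_rot: [-3.139, 0.0, 1.517]
contact_force: [0.1, 0.9, -1.7]
width: 0.0216
[0.54592227 0.11562445 0.09598966] [-3.13851188e+00  1.45691097e-05  1.51713654e+00]
```

View pics/s4.png

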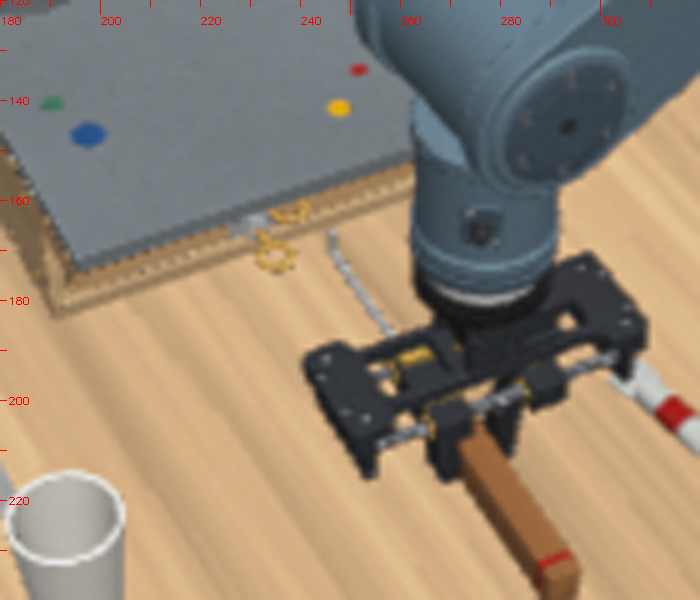

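View pics/d4.png

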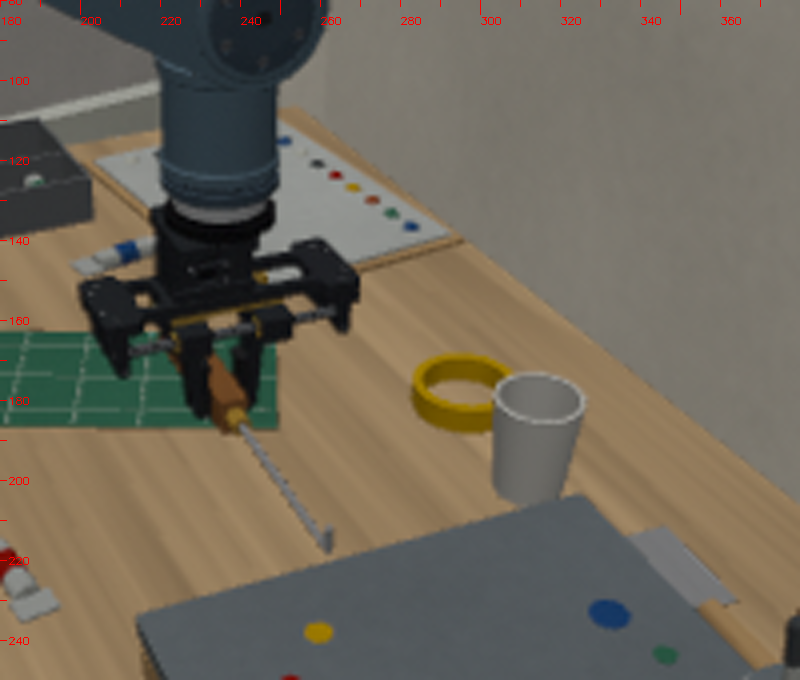

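View pics/w4.png

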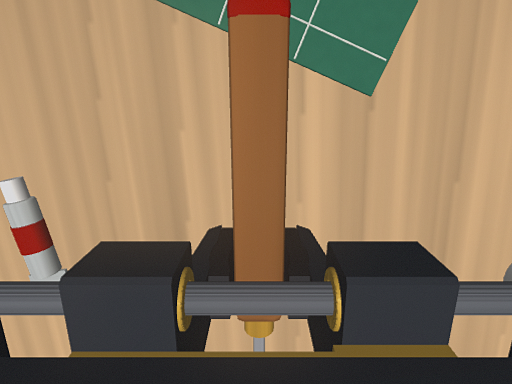

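```bash
cat >> h.py <<'E'
def tri(obs):
    from scipy.optimize import least_squares
    r=least_squares(lambda p:np.concatenate([proj(d,p)-np.array(q) for d,q in obs]),[.53,0,.1]);return r.x,np.round(r.fun,1)
E
python3 - <<'E'
from h import *
np.set_printoptions(precision=4,suppress=True)
s=get_image("scene");d=get_image("side")
p=[.5357,-.0741,.117];print("pred px",proj(s,p),proj(d,p),proj(s,[.5357,-.0741,.097]),proj(d,[.5357,-.0741,.097]))
crop(s,"s5",225,140,285,200,10);crop(d,"d5",230,170,290,230,10)
print(proj(s,[.535,-.143,.078]),proj(s,[.535,-.129,.078]))
E
```

```text
pred px [245.8003 165.0302] [261.6651 211.8811] [245.8512 169.5181] [261.3774 218.0184]
[236.2276 160.9772] [238.1839 163.4851]
```

View pics/s5.png

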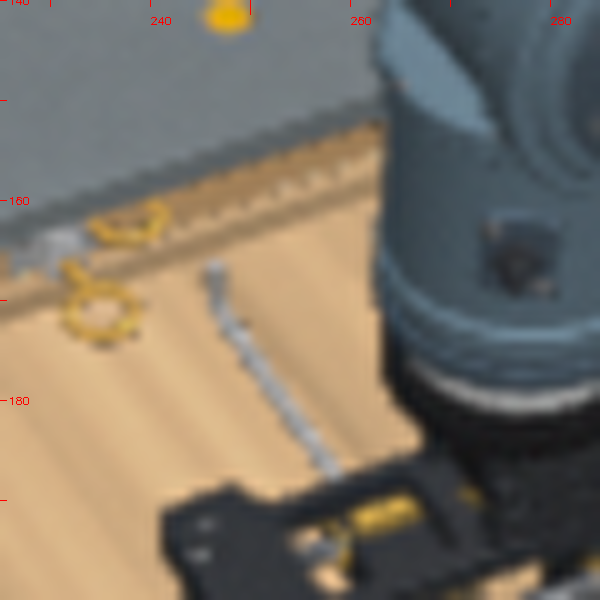

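View pics/d5.png

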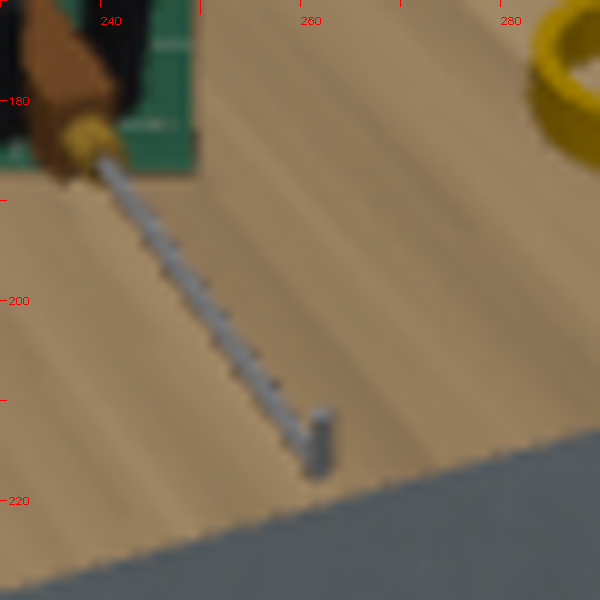

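```bash
python3 -m jog '{"slide":[[0,0.001,0.02],[0,0.003,0.04],[0,0.003,0.049],[0,0.003,0.049],[0,0.003,0.049]],"twist":[0,0,0,0,0]}'
```

```text
t: 5.9
ee_pos: [0.5492, 0.1171, 0.0484]
ee_rot: [-3.14, 0.0, 1.52]
contact_force: [0.3, -0.3, -0.8]
width: 0.022
```

```bash
python3 -m jog '{"slide":[[-0.01,-0.001,0.002],[-0.022,-0.001,0.002],[-0.034,-0.001,0.002],[-0.044,-0.001,0.002],[-0.05,-0.001,0.002]],"twist":[0,0,0,0,0]}';python3 -m jog '{"slide":[[-0.006,0,0],[-0.012,0,0],[-0.018,0,0],[-0.02,0,0],[-0.02,0,0]],"twist":[0,0,0,0,0]}'
python3 - <<'E'
from h import *
o=robot.get_obs();print(o["ee_pos"],o["ee_rot"],o["contact_force"],o["ft_torque"])
s=get_image("scene");crop(s,"s6",215,140,275,200,10)
E
```

```text
t: 6.32
ee_pos: [0.5465, 0.0646, 0.0473]
ee_rot: [3.141, 0.0, 1.517]
contact_force: [0.1, -0.4, -0.7]
width: 0.0217
t: 6.73
ee_pos: [0.5452, 0.0462, 0.0467]
ee_rot: [3.142, -0.0, 1.518]
contact_force: [-0.7, -0.1, -1.1]
width: 0.0214
[0.54517851 0.04622165 0.04670513] [ 3.14158798e+00 -6.60362407e-06  1.51779839e+00] [-0.72123602 -0.10193001 -1.13732645] [ 0.03924285 -0.00857918 -0.02375492]
```

View pics/s6.png

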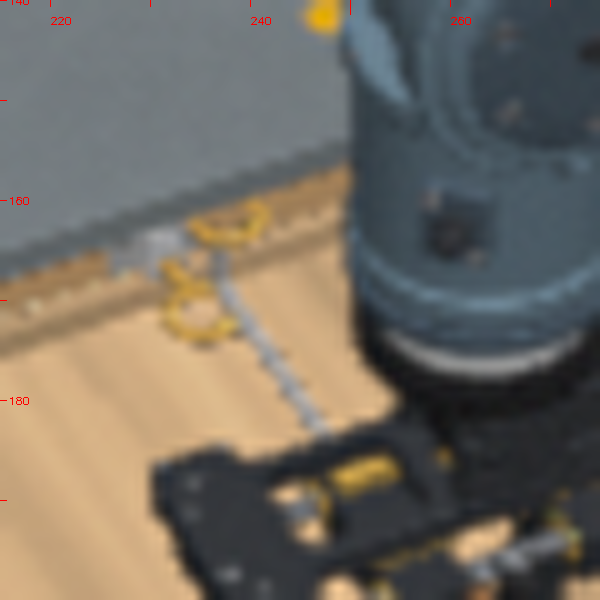

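```bash
python3 -m jog '{"slide":[[0,0,-0.002],[0,0,-0.004],[0,0,-0.006],[0,0,-0.008],[0,0,-0.008]],"twist":[0,0,0,0,0]}';python3 -m jog '{"slide":[[0,0,-0.001],[0,0,-0.002],[0,0,-0.003],[0,0,-0.003]],"twist":[0,0,0,0]}';python3 -m jog '{"slide":[[0,0,-0.001],[0,0,-0.002],[0,0,-0.003],[0,0,-0.003]],"twist":[0,0,0,0]}'; python3 -c "
from cell import robot
print(robot.get_obs()['ft_torque'])"
```

```text
t: 7.2
ee_pos: [0.5455, 0.0469, 0.0553]
ee_rot: [3.141, 0.0, 1.519]
contact_force: [0.6, 0.8, -1.5]
width: 0.0215
t: 7.53
ee_pos: [0.5453, 0.0467, 0.0579]
ee_rot: [3.141, 0.0, 1.518]
contact_force: [-0.1, -0.2, -1.7]
width: 0.0217
t: 7.87
ee_pos: [0.5453, 0.0467, 0.0609]
ee_rot: [3.141, 0.0, 1.518]
contact_force: [-0.5, -0.1, 0.2]
width: 0.0218
[-0.01837584 -0.03151947 -0.02073216]
```

```bash
python3 -m jog '{"slide":[[0,0,-0.001],[0,0,-0.002],[0,0,-0.003],[0,0,-0.004],[0,0,-0.004]],"twist":[0,0,0,0,0]}'; python3 -c "
from cell import robot
print(robot.get_obs()['ft_torque'])"
python3 - <<'E'
from h import *
s=get_image("scene");crop(s,"s7",215,140,275,200,10)
E
```

```text
t: 8.28
ee_pos: [0.5453, 0.0467, 0.065]
ee_rot: [3.141, -0.0, 1.518]
contact_force: [0.7, 0.5, -1.6]
width: 0.0218
[0.06414049 0.01854614 0.00629324]
```

View pics/s7.png

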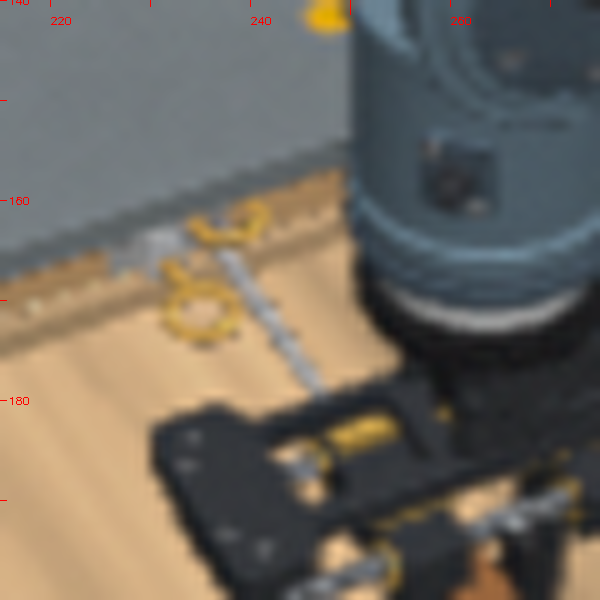

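```bash
python3 -m jog '{"slide":[[0.0015,0,0],[0.003,0,0],[0.0045,0,0],[0.006,0,0],[0.0075,0,0]],"twist":[0,0,0,0,0]}'; python3 -m jog '{"slide":[[0.0015,0,0],[0.003,0,0],[0.0045,0,0],[0.006,0,0],[0.0075,0,0]],"twist":[0,0,0,0,0]}'; python3 -c "
from cell import robot
print(robot.get_obs()['ft_torque'])"
python3 - <<'E'
from h import *
s=get_image("scene");crop(s,"s8",215,140,275,200,10)
E
```

```text
t: 8.75
ee_pos: [0.5456, 0.0538, 0.0647]
ee_rot: [3.142, 0.001, 1.519]
contact_force: [-0.9, -4.7, -1.5]
width: 0.0216
t: 9.17
ee_pos: [0.5459, 0.0618, 0.0647]
ee_rot: [-3.142, 0.0, 1.518]
contact_force: [0.1, -3.2, -1.0]
width: 0.0219
[-0.60570646  0.0747389   0.00269428]
```

View pics/s8.png

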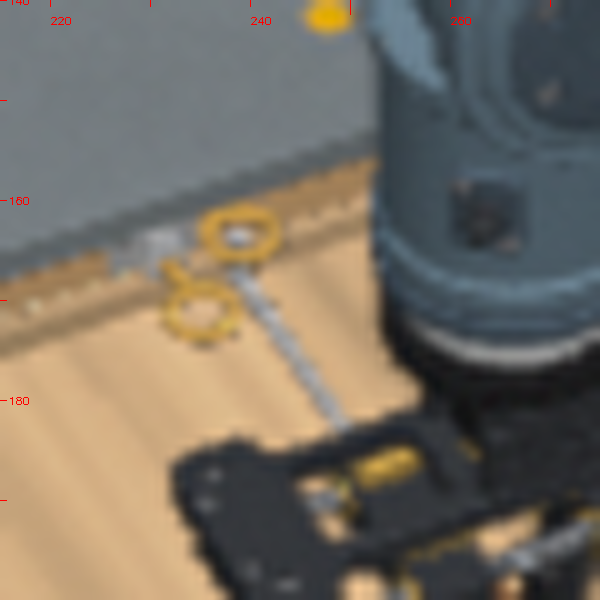

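```bash
for i in 1 2 3 4; do :; done; python3 -m jog '{"slide":[[0.002,0,0],[0.005,0,0],[0.009,0,0],[0.013,0,0],[0.017,0,0]],"twist":[0,0,0,0,0]}'; python3 -m jog '{"slide":[[0.004,0,0],[0.008,0,0],[0.012,0,0],[0.016,0,0],[0.02,0,0]],"twist":[0,0,0,0,0]}'; python3 -m jog '{"slide":[[0.004,0,0],[0.008,0,0],[0.012,0,0],[0.016,0,0],[0.02,0,0]],"twist":[0,0,0,0,0]}';python3 -m jog '{"slide":[[0.004,0,0],[0.008,0,0],[0.012,0,0],[0.016,0,0],[0.02,0,0]],"twist":[0,0,0,0,0]}'
python3 - <<'E'
from h import *
s=get_image("scene");crop(s,"s9",190,120,310,220,6)
E
```

```text
t: 9.63
ee_pos: [0.5468, 0.0792, 0.0647]
ee_rot: [-3.141, -0.0, 1.518]
contact_force: [-0.2, -3.8, -1.2]
width: 0.0218
t: 10.05
ee_pos: [0.5478, 0.0991, 0.0647]
ee_rot: [-3.141, 0.0, 1.518]
contact_force: [-0.2, -3.6, -0.7]
width: 0.022
t: 10.47
ee_pos: [0.5489, 0.119, 0.0647]
ee_rot: [-3.141, -0.0, 1.518]
contact_force: [-1.2, -5.0, -1.4]
width: 0.0214
t: 10.88
ee_pos: [0.5499, 0.139, 0.0647]
ee_rot: [-3.141, -0.0, 1.518]
contact_force: [-1.3, -2.8, -0.5]
width: 0.0214
```

View pics/s9.png

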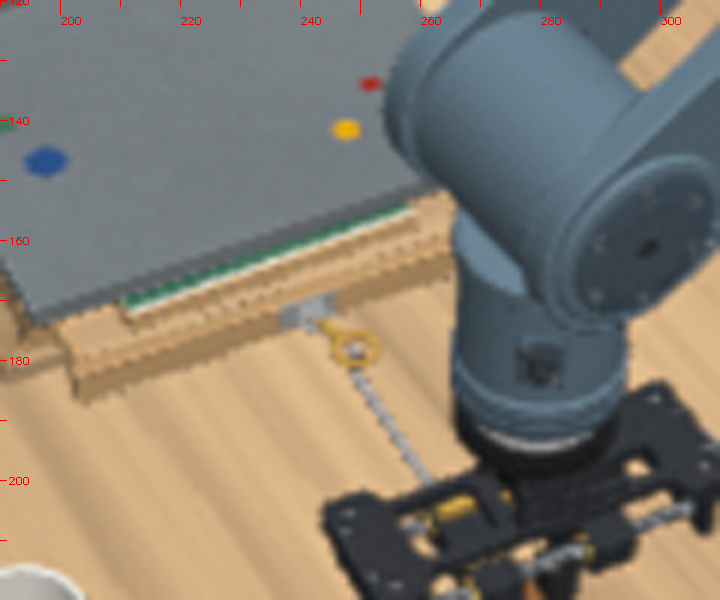

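```bash
python3 -m jog '{"slide":[[0.004,0,0],[0.008,0,0],[0.012,0,0],[0.016,0,0],[0.02,0,0]],"twist":[0,0,0,0,0]}'; python3 -m jog '{"slide":[[0.004,0,0],[0.008,0,0],[0.012,0,0],[0.015,0,0],[0.017,0,0]],"twist":[0,0,0,0,0]}';  python3 -m jog '{"slide":[[0.0015,0,0],[0.003,0,0],[0.0045,0,0],[0.006,0,0],[0.0075,0,0]],"twist":[0,0,0,0,0]}'
```

```text
t: 11.35
ee_pos: [0.551, 0.1589, 0.0647]
ee_rot: [-3.141, 0.0, 1.518]
contact_force: [-1.4, -4.3, -0.4]
width: 0.0215
t: 11.77
ee_pos: [0.5518, 0.176, 0.0647]
ee_rot: [-3.141, -0.0, 1.519]
contact_force: [-0.8, -5.0, -1.3]
width: 0.0216
t: 12.18
ee_pos: [0.5522, 0.1831, 0.0647]
ee_rot: [-3.141, 0.0, 1.518]
contact_force: [-0.8, -3.2, -0.9]
width: 0.0218
```

```bash
python3 -m jog '{"slide":[[0,0,0],[0.0007,0,0],[0.0014,0,0],[0.0021,0,0],[0.0028,0,0]],"twist":[0,0,0,0,0]}' - 12;  python3 -m jog '{"slide":[[0.0007,0,0],[0.0014,0,0],[0.0021,0,0],[0.0028,0,0]],"twist":[0,0,0,0]}'
python3 - <<'E'
from h import *
s=get_image("scene");crop(s,"s10",190,120,310,220,6)
E
```

```text
t: 12.6
ee_pos: [0.5524, 0.1858, 0.0647]
ee_rot: [-3.141, 0.0, 1.518]
contact_force: [-0.7, -4.0, 0.3]
width: 0.0221
t: 12.93
ee_pos: [0.5526, 0.1887, 0.0647]
ee_rot: [-3.142, 0.0, 1.518]
contact_force: [-0.4, -3.5, -1.1]
width: 0.0222
```

View pics/s10.png

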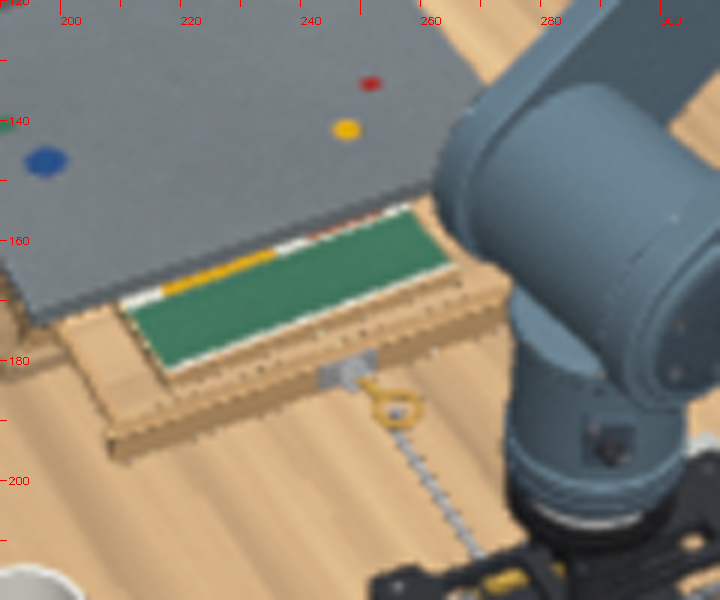

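```bash
python3 -m jog '{"slide":[[0.0007,0,0],[0.0014,0,0],[0.0021,0,0],[0.0028,0,0],[0.0035,0,0]],"twist":[0,0,0,0,0]}';  python3 -m jog '{"slide":[[0.0007,0,0],[0.0014,0,0],[0.0021,0,0],[0.0028,0,0]],"twist":[0,0,0,0]}'
```

```text
t: 13.4
ee_pos: [0.5527, 0.1922, 0.0647]
ee_rot: [-3.141, 0.0, 1.518]
contact_force: [-1.2, -4.3, -0.5]
width: 0.0217
t: 13.73
ee_pos: [0.5529, 0.195, 0.0647]
ee_rot: [-3.142, 0.0, 1.518]
contact_force: [-1.9, -3.7, -0.7]
width: 0.0218
```

```bash
python3 -m jog '{"slide":[[0.0007,0,0],[0.0014,0,0],[0.0021,0,0]],"twist":[0,0,0]}'; python3 -m jog '{"slide":[[0.0007,0,0],[0.0014,0,0],[0.0021,0,0]],"twist":[0,0,0]}'
```

```text
t: 13.98
ee_pos: [0.553, 0.1971, 0.0647]
ee_rot: [-3.142, -0.0, 1.518]
contact_force: [-0.8, -3.9, -0.3]
width: 0.022
t: 14.23
ee_pos: [0.5531, 0.1978, 0.0646]
ee_rot: [-3.141, 0.002, 1.519]
contact_force: [-1.3, -12.3, -0.9]
width: 0.022
```

```bash
python3 -m jog '{"slide":[[-0.001,0,0],[-0.003,0,0],[-0.005,0,0],[-0.0065,0,0],[-0.0065,0,0]],"twist":[0,0,0,0,0]}'
python3 - <<'E'
from h import *
s=get_image("scene");crop(s,"s11",190,120,310,220,6)
d=get_image("side");crop(d,"d11",190,120,340,270,5)
E
```

```text
t: 14.65
ee_pos: [0.553, 0.1928, 0.0649]
ee_rot: [3.141, -0.001, 1.519]
contact_force: [-0.1, 0.7, -1.0]
width: 0.0219
```

View pics/s11.png

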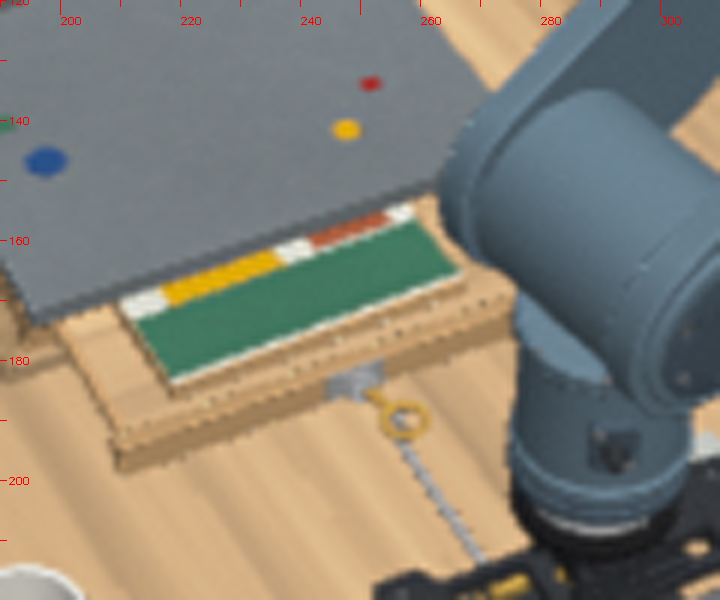

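View pics/d11.png

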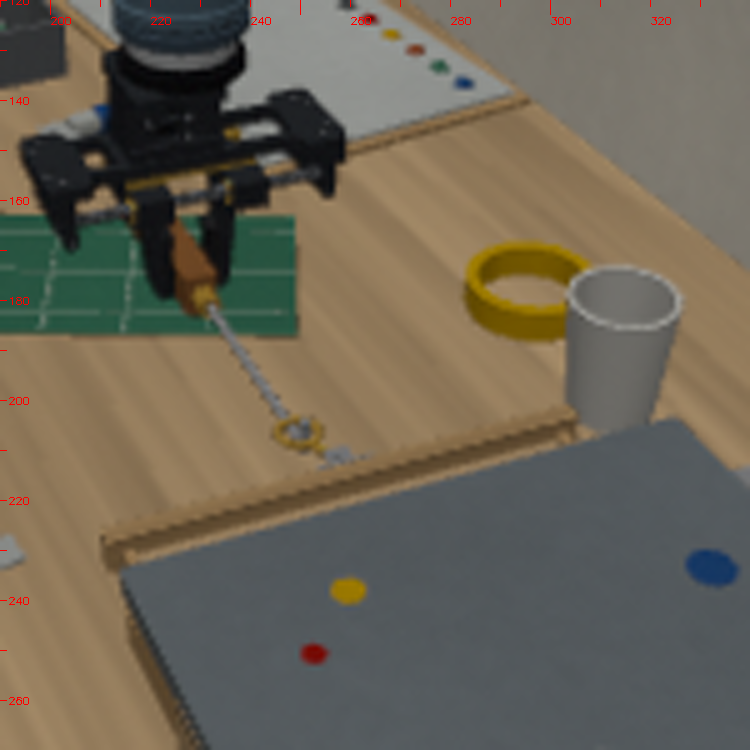

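```bash
python3 -m jog '{"slide":[[0,0,0.003],[0,0,0.007],[0,0,0.011],[0,0,0.015],[0,0,0.019]],"twist":[0,0,0,0,0]}' - 25;python3 -m jog '{"slide":[[0,0,0.002],[0,0,0.002]],"twist":[0,0]}'
python3 - <<'E'
from h import *
d=get_image("side");crop(d,"d12",220,160,280,220,10)
E
```

```text
t: 15.17
ee_pos: [0.5526, 0.1926, 0.045]
ee_rot: [-3.141, 0.0, 1.518]
contact_force: [-0.1, 0.5, -1.0]
width: 0.0218
t: 15.33
ee_pos: [0.5523, 0.1925, 0.0428]
ee_rot: [-3.14, 0.0, 1.518]
contact_force: [0.2, -0.2, -1.7]
width: 0.0219
```

View pics/d12.png

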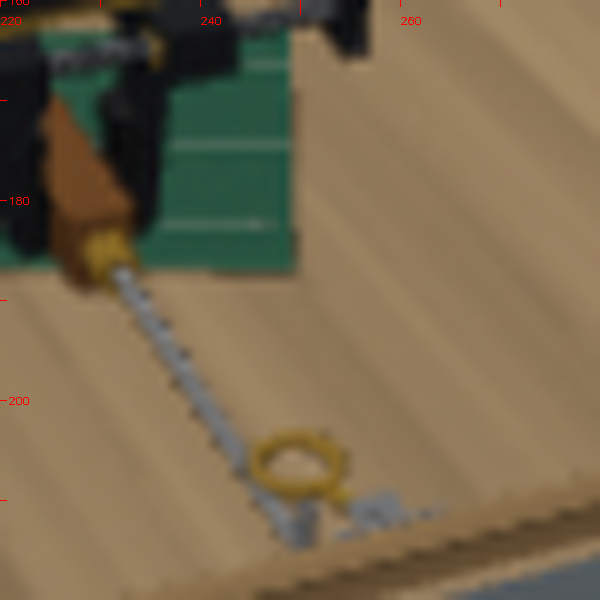

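```bash
python3 -m jog '{"slide":[[0.01,0,0],[0.03,0,0],[0.05,0,0],[0.075,0,-0.02],[0.1,0,-0.05]],"twist":[0,0,0,0,0]}' - 35; python3 -m jog '{"slide":[[0,0,-0.005],[0,0,-0.005]],"twist":[0,0]}'
```

```text
t: 15.8
ee_pos: [0.5555, 0.2931, 0.0911]
ee_rot: [-3.135, 0.002, 1.518]
contact_force: [-0.4, -0.2, -1.2]
width: 0.0214
t: 15.97
ee_pos: [0.5598, 0.2949, 0.1019]
ee_rot: [3.136, -0.002, 1.521]
contact_force: [0.0, 0.4, -1.2]
width: 0.0218
```

```bash
python3 -m jog '{"slide":[[0.006,-0.0075,0],[0.012,-0.015,0],[0.018,-0.0225,0],[0.024,-0.03,0],[0.03,-0.0376,0]],"twist":[-6.9,-13.8,-20.7,-27.6,-34.5]}'; python3 -m jog '{"slide":[[0.009,-0.003,0],[0.018,-0.006,0],[0.027,-0.009,0],[0.036,-0.012,0],[0.046,-0.014,0]],"twist":[-6.9,-13.8,-20.7,-27.6,-34.5]}'; python3 -m jog '{"slide":[[0,0,0.02],[0,0,0.04],[0,0,0.06],[0,0,0.065],[0,0,0.065]],"twist":[0,0,0,0,0]}'
```

```text
t: 16.38
ee_pos: [0.5209, 0.3234, 0.0971]
ee_rot: [-3.139, -0.0, 2.126]
contact_force: [-0.4, -1.2, -0.7]
width: 0.0217
t: 16.8
ee_pos: [0.4849, 0.3551, 0.0971]
ee_rot: [-3.139, -0.002, 2.728]
contact_force: [0.3, -0.5, -0.4]
width: 0.0221
t: 17.22
ee_pos: [0.484, 0.3546, 0.0308]
ee_rot: [-3.137, -0.004, 2.722]
contact_force: [0.3, -0.0, -1.1]
width: 0.0222
```

```bash
python3 -m jog '{"slide":[[0,0.001,0.003],[0,0.002,0.006],[0,0.003,0.009],[0,0.003,0.009]],"twist":[0,0,0,0]}'; python3 -m jog '{"slide":[[0,0,0.001],[0,0,0.002],[0,0,0.003],[0,0,0.004],[0,0,0.004]],"twist":[0,0,0,0,0]}'
```

```text
t: 17.55
ee_pos: [0.4877, 0.3593, 0.025]
ee_rot: [3.141, 0.001, 2.723]
contact_force: [-0.7, 0.3, -2.7]
width: 0.0218
t: 17.97
ee_pos: [0.4872, 0.359, 0.0206]
ee_rot: [-3.141, -0.0, 2.723]
contact_force: [0.0, 0.4, -1.1]
width: 0.0212
```

```bash
python3 -m jog '{"slide":[[0,0,0.001],[0,0,0.002],[0,0,0.002]],"twist":[0,0,0]}'
python3 - <<'E'
from h import *
d=get_image("side");crop(d,"d13",140,110,260,200,6)
E
```

```text
t: 18.22
ee_pos: [0.4872, 0.359, 0.0185]
ee_rot: [-3.141, -0.0, 2.723]
contact_force: [-0.5, -0.3, -0.2]
width: 0.0212
```

View pics/d13.png

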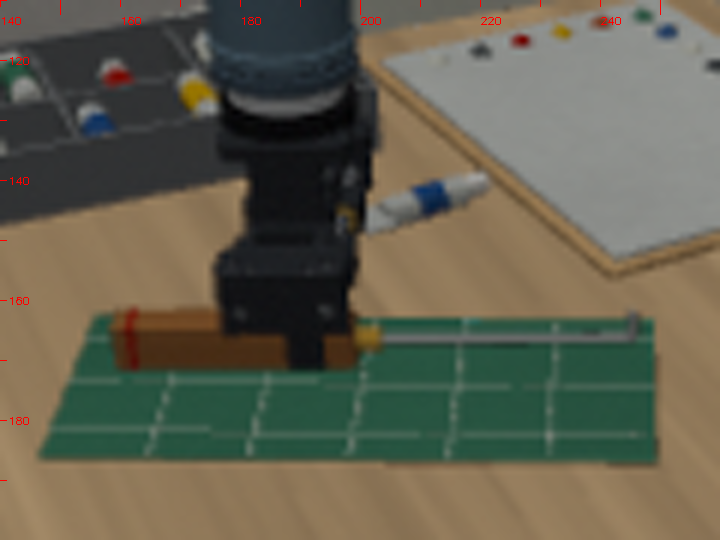

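Nearly down; the hook lies flat just above or on the mat, from butt (159,166) to nose (244,166). I'll lower it the last millimetre, checking the force, and release.

```bash
python3 -m jog '{"slide":[[0,0,0.0005],[0,0,0.001],[0,0,0.001]],"twist":[0,0,0]}' - 10; python3 -m jog '{"slide":[[0,0,0],[0,0,0],[0,0,0],[0,0,0],[0,0,0]],"twist":[0,0,0,0,0]}' 0.5; python3 -m jog '{"slide":[[0,0,0],[0,0,0],[0,0,0],[0,0,0]],"twist":[0,0,0,0]}' 0.7
```

```text
t: 18.52
ee_pos: [0.4873, 0.3591, 0.0177]
ee_rot: [3.142, 0.0, 2.723]
contact_force: [-0.4, -0.3, -0.8]
width: 0.0218
t: 18.93
ee_pos: [0.4874, 0.3591, 0.0178]
ee_rot: [3.141, 0.0, 2.723]
contact_force: [0.2, -0.1, 0.8]
width: 0.044
t: 19.27
ee_pos: [0.4873, 0.359, 0.0177]
ee_rot: [-3.142, -0.0, 2.723]
contact_force: [0.1, -0.1, -0.0]
width: 0.062
```

```bash
python3 -m jog '{"slide":[[0,0,-0.01],[0,0,-0.03],[0,0,-0.06],[0,0,-0.09],[0,0,-0.12]],"twist":[0,0,0,0,0]}'; python3 -m jog '{"slide":[[-0.01,0,-0.03],[-0.03,-0.03,-0.06],[-0.03,-0.06,-0.06],[-0.03,-0.06,-0.06]],"twist":[0,0,0,0]}'
python3 - <<'E'
from h import *
s=get_image("scene");cv2.imwrite("pics/s14.png",s["pixels"][:,:,::-1])
d=get_image("side");cv2.imwrite("pics/d14.png",d["pixels"][:,:,::-1])
E
```

```text
t: 19.68
ee_pos: [0.4871, 0.3589, 0.1396]
ee_rot: [-3.141, -0.0, 2.723]
contact_force: [1.2, 0.3, 0.3]
width: 0.0617
t: 20.02
ee_pos: [0.4905, 0.2889, 0.2007]
ee_rot: [3.141, 0.003, 2.721]
contact_force: [0.3, 0.5, -0.4]
width: 0.0615
```

View pics/s14.png

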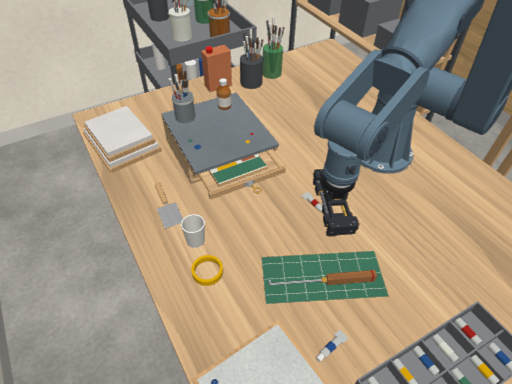

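View pics/d14.png

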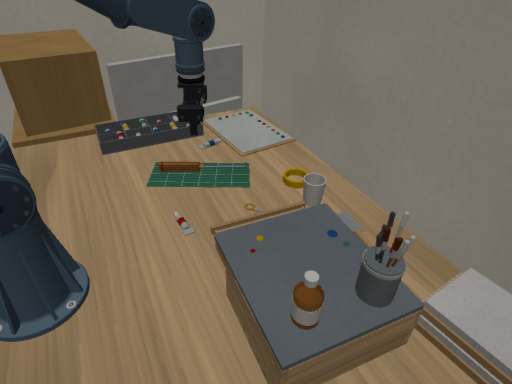

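Run:
```python
from h import *
np.set_printoptions(precision=4,suppress=True)
s=get_image("scene");d=get_image("side");crop(s,"s15",190,130,310,210,6);crop(d,"d15",200,180,320,260,6)
for p in([.543,-.14,.078],[.543,-.0,.078]):print(proj(s,p),proj(d,p))
```

```text
[234.5352 162.3094] [276.3331 239.0519]
[255.1733 188.9878] [250.8386 206.664 ]
```

View pics/s15.png

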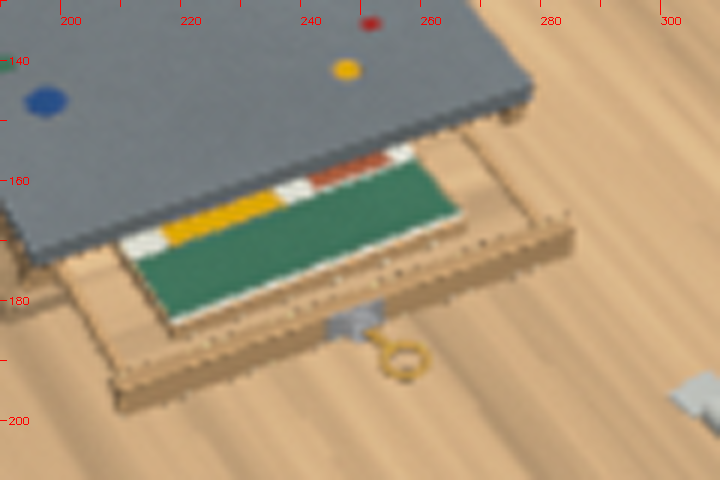

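View pics/d15.png

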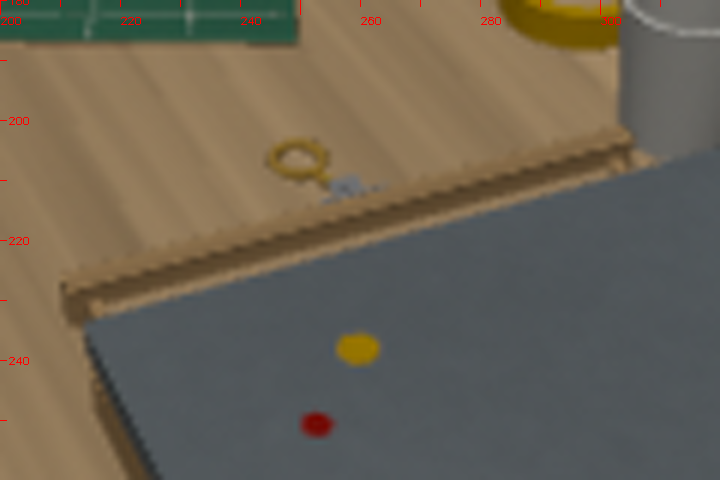

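Run:
```python
from h import *
np.set_printoptions(precision=4,suppress=True)
s=get_image("scene");d=get_image("side")
print(tri([(s,(257,189.7)),(d,(249.5,206.5))]))
print("strip top front",ray(s,208.5,194.5,.085),ray(s,285,168,.085),ray(d,210,226,.085),ray(d,303,200.5,.085))
o=robot.get_obs();print(o["width"],o["contact_force"])
```

```text
(array([0.54  , 0.004 , 0.0768]), array([-0.4,  0. , -0.3, -0. ]))
strip top front [ 0.6837 -0.0444  0.085 ] [ 0.414  -0.0285  0.085 ] [ 0.4118 -0.0345  0.085 ] [ 0.682  -0.0442  0.085 ]
0.06189171647456561 [0.2335 0.4054 0.1276]
```

```bash
python3 -c "
from cell import ticket
print(ticket.finish_job())"
```

```text
the job is handed in; nothing more can be done
None
```

I drew the upper tray out to its stop with the pull hook and laid the hook back on the green mat. The job was handed in after about 20 s of robot time, and no verdict was reported.

I picked up the hook at its balance point and reached the nose in under the ledge. The wrist camera put the upper eye's ring centre at about (0.535, −0.143) m. I raised the nose into the ring without feeling contact. I then pulled the tray slowly at about 4 N. At the stop the measured force rose to 12 N, so I eased back, lowered the nose out of the ring and returned the hook.

**Last checks:**
- **Upper tray:** the camera measurement puts its front strip about 0.15 m out from the case front, at about y = −0.037. This agrees with the force rise at the stop. The tray looked unmoved after I unhooked.
- **Lower tray:** the hook never touched it. I did not measure it again at the end; it was hidden under the open tray in the last pictures.
- **Painting:** it lies flat on the tray and was not touched.
- **Hook:** it lies flat on the mat within about 3 mm of where it started.
- **Other things:** they appear where they were at the start.
- **Gripper:** it is open, about 0.2 m up and touching nothing.

The only disagreement was between the cameras, by about 1 pixel or 2–3 mm. That is well inside the ring's clearance of about 6 mm.

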